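Sort the delivered snacks and drinks on the pantry counter

TASK

Put away the mixed delivery on the pantry counter: lay both red biscuit cartons flat side by side in the white tray, stand each drinks can upright in the caddy bay whose floor has its colour, and stand the coffee jar upright in the cream basket. Set each thing down rather than dropping it, let go of it, and leave the mug and the stack of paper cups where they are.

Things in the scene. Friction and masses are not known exactly. Their poses are not given: they have to be found in the camera images.
- carton_cream: small red biscuit carton, a rigid box 80 x 36 x 44 mm (x, y, z) lying on the counter with a cream band round it and a tan biscuit disc on top; origin at the centre of its underside, x along its 80 mm length, z up. Stands among the other loose goods, turned any way; 60 to 130 g
- carton_brown: small red biscuit carton, a rigid box 80 x 36 x 44 mm (x, y, z) lying on the counter with a dark brown band round it and a tan biscuit disc on top; origin at the centre of its underside, x along its 80 mm length, z up. Stands among the other loose goods, turned any way; 60 to 130 g
- can_blue: blue drinks can with a narrow white stripe round its lower half and a silver lid, standing upright; 53 mm diameter, 104 mm high, sides straight from 6 to 94 mm up; origin at the centre of its underside, z up along its axis; 140 to 280 g
- can_yellow: yellow drinks can with a narrow white stripe round its lower half and a silver lid, standing upright; 53 mm diameter, 104 mm high, sides straight from 6 to 94 mm up; origin at the centre of its underside, z up along its axis; 140 to 280 g
- jar: round dark-brown jar of instant coffee with a tan label and a black lid, standing upright; body 60 mm diameter and straight from 4 to 82 mm up, lid 58 mm diameter from 88 to 110 mm; 110 mm high in all; origin at the centre of its underside, z up along its axis; 175 to 350 g
- tray: plain white open snack tray fixed to the counter, outer 140 x 200 x 18 mm (x, y, z), walls and floor 5 mm thick, no dividers; both biscuit cartons fit side by side with their lengths along the tray's x, e.g. at y = -43 and +43 mm; origin at the centre of its underside, z up
- caddy: grey can caddy fixed to the counter, outer 100 x 190 x 35 mm (x, y, z), walls, divider and floor 5 mm thick; a divider across the middle makes two open bays, each 90 x 87 mm inside: the bay with the blue floor is centred at y = +46 mm, the bay with the yellow floor at y = -46 mm; origin at the centre of its underside, z up; may be turned any way round
- basket: cream slatted open square basket fixed to the counter, outer 150 x 150 x 52 mm high, walls and floor 4 mm thick, empty; origin at the centre of its underside, z up
- mug: white mug with a handle, standing beyond the goods, 78 mm diameter (handle sticks out about 30 mm more at its own +y), 88 mm high; origin at the centre of its underside; a bystander, leave it alone
- cups: stack of white paper cups with a red stripe, standing beyond the goods, 72 mm diameter, 122 mm high; origin at the centre of its underside; a bystander, leave it alone
Things that resemble listed ones, but are neither listed nor needed, are in the scene too. What is shaped like the jar but green is not meant.

How it is judged:
By the outcome, as a careful person would: the job done as asked, in the order asked, and still so for the second after the job is handed in, with the robot touching nothing.
It also fails if it takes over 138 s, if anything falls off the work surface, if the arm or the gripper's body presses on something with over 40 N, if the wrist force passes 120 N, or if a joint passes its speed limit or range.

ROBOT

A 6-joint arm with a two-finger parallel gripper is mounted at the origin on the work surface. World frame = base frame: x ahead of the robot, y to its left, z up, the work surface at z = 0. Lengths are in m, angles in rad, forces in N, time in s.
With the tool pointing down it reaches from about 0.25 to 0.775 m from the base axis. Payload 4 kg.
Tool frame: the origin (TCP) lies on the centre line of the jaws, within the pads' length; the fingertips stand 8 mm ahead of it and the grasp point (between the pads) lies 11 mm behind it; y points along the fingers, z is the direction in which the jaws open and shut, and the axes are right-handed (so a half turn about y gives the same grasp; the last joint's range is limited). The gripper opens to 85 mm and grips with 20 to 120 N. Pads are 22 mm wide; open, the fingers measure 114 mm over their backs; the gripper's body (76 mm by 85 mm) begins 54 mm behind the grasp point. The pads swing forward as they close: fully open they stand 13 mm farther back than shut.
Start: joints at [1.017, 0.087, 1.371, -0, 1.684, -0.103], TCP at [0.24, 0.495, 0.239] pointing down, gripper open.
Joint ranges: [-3.1, 3.1], [-0.76, 2.03], [0.27, 2.55], [-1.08, 4.22], [0.17, 2.65], [-2.57, 2.57]. Speed limits (rad/s): [2.79, 2.79, 3.14, 3.14, 3.14, 3.14].

INTERFACE

Orientations are given as a unit quaternion [w, x, y, z].
In Python, from plant import get_state, grab_frame, camera_params, sign_off gives the robot as it stands. The module is installed in compiled form; this text tells all that it offers.
- The arm moves only by the shell command python3 -m pendant 'ROWS' [OPENING]. ROWS is a JSON object of lists of equal length, an entry for each row: "dp": the shift along the tool's x, y, z in m, a list of three; "roll": the turn about the tool's y in degrees. A call has 1 to 8 rows; each row is the pose to reach, as a shift and turn from the pose commanded when the call began, along the tool's axes at that moment; what a row does not reach only later rows make up. A row lasts 1/8 s, in which the tool goes at most 62.5 mm and 10.7 degrees, less where a joint would pass 70% of its speed; a pose out of reach is approached as far as the arm can. A call with a gripper value outside its range is refused whole. OPENING is the finger opening in m, from 0 to 0.0854, set as the call begins (- or left out, the last holds). The fingers move at their own pace and stop on an object; the grip force is fixed at half the most. Time passes only in rows, so rows that repeat a pose let the fingers close. It gives the time, the measured TCP pose, the force and the opening at its end, in the units of the state.
- get_state(): the state, without advancing time (a new reading comes with each control period).
- grab_frame(name): name is "side" or "top" or "wrist"; returns (picture, depth): 384x512x3 uint8, blue, green, red; 384x512 float32, m along the optical axis (not along the pixel's ray), 0 where there is no reading.
- camera_params(name): a dict with "mtx" (3x3 intrinsics, pixels), "R" (3x3) and "t" (3): a world point X has camera coordinates R X + t. Camera axes: x right, y down, z forward; pixel columns grow to the right and rows downward; lengths in m; the calibration is good to about 2 mm. A picture is of the moment at which its call begins: read the wrist's pose just before it. camera_params takes no time and is no camera call; for the wrist camera it gives the pose at the moment of the call.
- sign_off(): hands the job in, once; it reports no verdict.
The state is a dict: "clock": time; "joint_positions": joint angles; "joint_velocities": joint speeds; "joint_torque": joint torques, N m; "tool_pos": TCP position; "eef_rot": TCP orientation; "ft_force": force on the tool from outside, world axes, zero at the start; "wrist_torque": the same for the moment, N m; "grip_width": opening from 0.0 (shut) to 1.0 (fully open).
Only numpy, scipy, OpenCV 4.12 (cv2) and the standard library are available. Lean on these libraries where they do the work, as an engineer would, in place of code of your own. Each camera call takes 0.05 s, during which the arm holds its last target.

## Working session

There is one attempt and no reset: what is moved stays moved. The work goes in short steps, Python scripts to look and compute and a shell command to move; the robot and the scene stay as the last step left them, time stands still between calls to the robot, and variables do not carry over. Pictures are saved under pics/ and viewed, and the job is handed in when it is done.

```bash
mkdir -p pics; ls
python3 - <<'E'
from plant import *
import cv2
print(get_state())
for n in ("top","side","wrist"):
    im,d=grab_frame(n); cv2.imwrite(f"pics/{n}0.png",im)
    import numpy as np; np.savez(f"{n}0.npz",im=im,d=d,**camera_params(n))
    print(n,camera_params(n))
E
```

```text
pics
{'clock': 0.0, 'joint_positions': array([ 1.01691549e+00,  8.79682870e-02,  1.37228966e+00, -1.07094333e-05,
        1.68361986e+00, -1.03087909e-01]), 'joint_velocities': array([ 0.00023271,  0.0002198 , -0.0003751 , -0.00034803, -0.00130591,
       -0.00034855]), 'joint_torque': array([-9.48972993e-04, -3.51874101e+01, -3.13267171e+01, -1.50209830e-04,
        1.08355735e-02,  1.31928414e-05]), 'tool_pos': array([0.23936233, 0.49463094, 0.2381139 ]), 'eef_rot': array([-0.68845444,  0.68998632, -0.15829068,  0.15777651]), 'ft_force': array([-0.29300787,  0.10683127,  0.66051277]), 'wrist_torque': array([-0.017552  ,  0.01530557,  0.01571696]), 'grip_width': 0.9976074521647337}
top {'mtx': array([[454.32196406,   0.        , 259.32150485],
       [  0.        , 454.32196406, 188.82011301],
       [  0.        ,   0.        ,   1.        ]]), 'R': array([[-0.00526538, -0.99947507, -0.03196644],
       [-0.9938889 ,  0.00875529, -0.11003723],
       [ 0.11025934,  0.0311917 , -0.99341329]]), 't': array([0.02746666, 0.47605686, 1.12526166])}
side {'mtx': array([[381.66870788,   0.        , 255.33518783],
       [  0.        , 381.66870788, 192.96424397],
       [  0.        ,   0.        ,   1.        ]]), 'R': array([[ 9.81116532e-01, -1.93416166e-01, -7.32512818e-04],
       [-1.09516139e-01, -5.52398388e-01, -8.26354788e-01],
       [ 1.59425736e-01,  8.10830566e-01, -5.63149383e-01]]), 't': array([-0.46527296,  0.09975733,  0.79809885])}
wrist {'mtx': array([[328.65672377,   0.        , 255.11408412],
       [  0.        , 328.65672377, 190.31857989],
       [  0.        ,   0.        ,   1.        ]]), 'R': array([[ 0.43635871,  0.89977117, -0.00170475],
       [ 0.85510816, -0.41410765,  0.31193731],
       [ 0.27996625, -0.13757431, -0.95010116]]), 't': array([-0.54987669, -0.04027296,  0.38001623])}
```

View pics/top0.png

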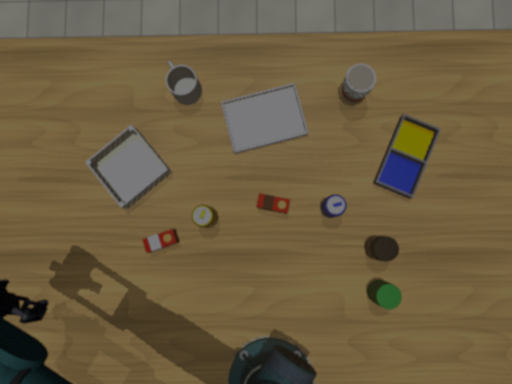

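View pics/side0.png

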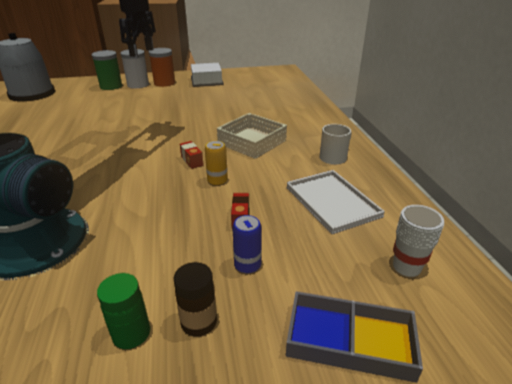

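View pics/wrist0.png

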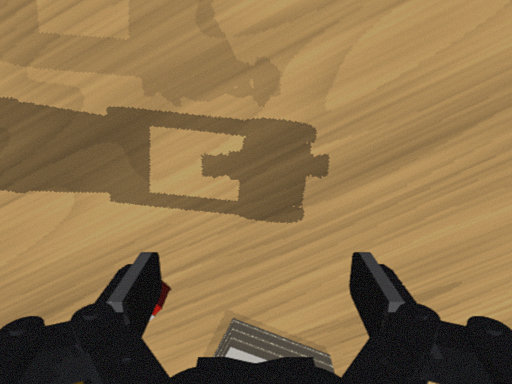

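The top view shows the basket (128,167), tray (265,118), caddy (407,156), brown carton (273,203), cream carton (160,241), yellow can (204,216), blue can (334,205), jar (382,248) and the green decoy (388,295). The mug is at (183,84) and the cups at (357,82). Next I'll measure them.

```bash
cat > h.py <<'E'
import numpy as np, cv2
from scipy.spatial.transform import Rotation as Rn
def cloud(d,c):
    K=c['mtx'];v,u=np.mgrid[:d.shape[0],:d.shape[1]]
    P=np.stack([(u-K[0,2])/K[0,0]*d,(v-K[1,2])/K[1,1]*d,d],-1)
    return (P-c['t'])@c['R']
def rot(s): q=s['eef_rot']; return Rn.from_quat([q[1],q[2],q[3],q[0]]).as_matrix()
E
python3 - <<'E'
from h import *
z=np.load('top0.npz'); P=cloud(z['d'],z); im=z['im'].astype(int)
print('table z',np.nanmedian(P[320:350,420:500,2]),np.median(P[60:70,30:100,2]), np.median(P[260:300,300:340,2]))
rs={'basket':(80,120,180,215),'tray':(215,80,312,156),'caddy':(370,110,444,202),'brown':(252,188,296,218),'cream':(138,225,184,256),'yel':(188,200,222,234),'blue':(318,190,352,222),'jar':(360,230,404,265),'green':(364,278,406,312),'mug':(160,58,205,108),'cups':(340,60,380,105)}
for n,(a,b,c,d) in rs.items():
    Q=P[b:d,a:c]; h=Q[...,2]; 
    zt=np.percentile(h,99.5)
    thr={'tray':.008,'caddy':.018,'basket':.03}.get(n, zt-.012)
    m=h>thr; pts=Q[m]
    r=cv2.minAreaRect((pts[:,:2]*1000).astype(np.float32))
    print(n,'top',round(zt,4),'mean',pts.mean(0).round(4),'rect',np.round(r[0],1),np.round(r[1],1),round(r[2],1),m.sum())
bgr=im
for n,m in (('cadblue',(bgr[...,0]>120)&(bgr[...,2]<60)),('cadyel',(bgr[...,0]<60)&(bgr[...,2]>150)&(bgr[...,1]>140))):
    mm=np.zeros_like(m); mm[110:202,370:444]=m[110:202,370:444]; print(n,P[mm].mean(0),mm.sum())
for n in('tray','caddy','brown','cream'):
    a,b,c,d=rs[n]; print(n)
E
python3 - <<'E'
import cv2
im=cv2.imread('pics/top0.png'); cv2.imwrite('pics/topz.png',cv2.resize(im[50:260,80:450],None,fx=2.1,fy=2.1,interpolation=cv2.INTER_CUBIC))
E
```

```text
table z 8.127676233514865e-05 0.0019770098898173926 0.0005576214790151519
basket top 0.0578 mean [0.5277 0.348  0.0959] rect [436.1 234.7] [492.2 175.9] 50.9 922
tray top 0.0233 mean [0.6609 0.0101 0.0359] rect [558.1  21.1] [245.8 413.4] 86.8 1460
caddy top 0.0404 mean [ 0.5535 -0.3432  0.0645] rect [ 460.7 -247.5] [163.2 495.1] 43.6 946
brown top 0.0503 mean [ 0.4392 -0.0103  0.0546] rect [405.8  -2.5] [ 79.7 106.3] 77.3 468
cream top 1.1711 mean [ 0.3492 -0.0118  1.1711] rect [349.2 -11.8] [0. 0.] 0.0 9
yel top 0.1108 mean [0.4059 0.1542 0.1206] rect [392.6  82.6] [201.9  49.4] 79.1 351
blue top 0.1109 mean [ 0.4286 -0.1545  0.1141] rect [ 386.6 -101.4] [ 49.5 187.7] 37.4 357
jar top 0.1146 mean [ 0.3277 -0.2664  0.1206] rect [ 327.8 -154.7] [285.9  54.8] 90.0 515
green top 0.1161 mean [ 0.2214 -0.2679  0.1223] rect [ 289.  -161.3] [317.3  56.9] 57.9 528
mug top 0.0946 mean [0.7238 0.2029 0.1451] rect [574.   97.1] [493.6  76.5] 34.7 210
cups top 0.1283 mean [ 0.7254 -0.2185  0.1305] rect [ 548.7 -139.6] [ 71.  468.6] 66.0 723
cadblue [ 0.51293181 -0.33006533  0.01236793] 775
cadyel [nan nan nan] 0
tray
caddy
brown
cream<stdin>:14: RuntimeWarning: Mean of empty slice.
  ret = um.true_divide(
```

View pics/topz.png

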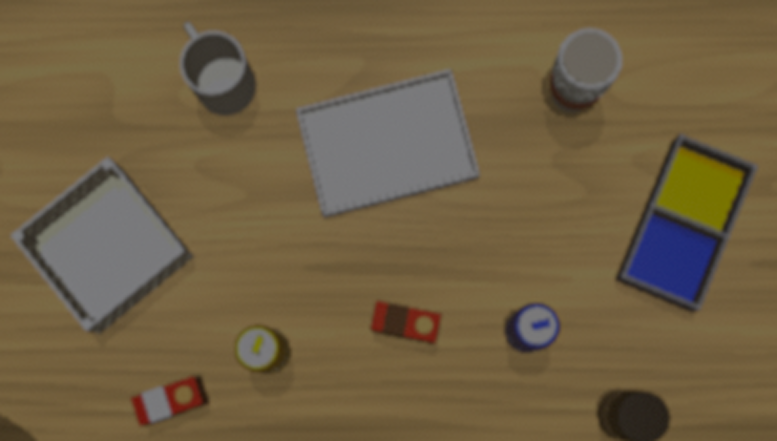

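Run:
```python
from h import *
z=np.load('top0.npz'); P=cloud(z['d'],z); im=z['im'].astype(int); ok=z['d']>0.3
rs={'basket':(80,120,180,215,.052),'tray':(215,80,312,156,.018),'caddy':(370,110,444,202,.035),'brown':(252,188,296,218,.044),'cream':(138,225,184,256,.044),'yel':(188,200,222,234,.104),'blue':(318,190,352,222,.104),'jar':(360,230,404,265,.11),'green':(364,278,406,312,.11),'mug':(160,58,205,108,.088),'cups':(340,60,380,105,.122)}
for n,(a,b,c,d,H) in rs.items():
    Q=P[b:d,a:c]; h=Q[...,2]
    m=ok[b:d,a:c]&(abs(h-H)<(.009 if n=='tray' else .012))
    m=(cv2.morphologyEx(m.astype(np.uint8),cv2.MORPH_OPEN,np.ones((2,2))) if n not in('basket','tray','caddy') else m)>0
    # keep largest component
    k,l,st,_=cv2.connectedComponentsWithStats(m.astype(np.uint8)); m=l==1+np.argmax(st[1:,4])
    # re-project pixel rays onto plane z=H for low noise
    K=z['mtx'];v,u=np.nonzero(m); ray=np.stack([(u+a-K[0,2])/K[0,0],(v+b-K[1,2])/K[1,1],np.ones(len(u))],-1)@z['R']
    C=-z['R'].T@z['t']; X=C+ray*((H-C[2])/ray[:,2])[:,None]
    r=cv2.minAreaRect((X[:,:2]*1000).astype(np.float32))
    ev=np.linalg.eigh(np.cov(X[:,:2].T))[1][:,1]
    print(n,'medz',round(np.median(Q[m][:,2]),4),'mean',X.mean(0)[:2].round(4),'rect',np.round(r[0],1),np.round(r[1],1),round(r[2],1),'pca',round(np.degrees(np.arctan2(ev[1],ev[0])),1),m.sum())
hsv=cv2.cvtColor(z['im'],cv2.COLOR_BGR2HSV)
for n,lo,hi in (('blue',100,130),('yel',20,35)):
    m=(hsv[...,0]>=lo)&(hsv[...,0]<=hi)&(hsv[...,1]>200)&ok; mm=np.zeros_like(m); mm[110:202,370:444]=m[110:202,370:444]; print('bay',n,np.median(P[mm],0).round(4),mm.sum())
```

```text
basket medz 0.0522 mean [0.5361 0.3624] rect [536.  357.4] [153.6 151.3] 39.4 pca -140.9 668
tray medz 0.0178 mean [0.6662 0.0076] rect [664.4  10.7] [142.3 199.9] 14.0 pca 105.0 666
caddy medz 0.0346 mean [ 0.5589 -0.3518] rect [ 557.9 -349.1] [102.4 193.5] 66.2 pca 155.9 809
brown medz 0.0447 mean [ 0.4372 -0.0127] rect [437.2 -12.6] [79.6 36.8] 77.7 pca 77.3 471
cream medz 0.0447 mean [0.3457 0.2698] rect [345.7 269.9] [36.9 81.5] 18.9 pca 108.2 477
yel medz 0.1051 mean [0.4037 0.1533] rect [403.2 153.8] [49.7 49.8] 0.3 pca -159.1 387
blue medz 0.1048 mean [ 0.4265 -0.1575] rect [ 426.8 -157.8] [51.4 49.3] 89.5 pca 106.2 397
jar medz 0.1103 mean [ 0.3253 -0.2707] rect [ 325.4 -270.1] [57.4 54.7] 89.7 pca 82.5 519
green medz 0.1103 mean [ 0.2182 -0.2726] rect [ 218.4 -272.9] [56.3 56. ] 88.1 pca 59.3 538
mug medz 0.0809 mean [0.7418 0.2129] rect [739.5 211.7] [79.6 80.3] 80.6 pca -146.7 274
cups medz 0.1233 mean [ 0.7252 -0.2221] rect [ 725.6 -221.4] [70.7 73.6] 88.5 pca 149.4 742
bay blue [nan nan nan] 0
bay yel [ 0.6043 -0.3749  0.0067] 939
  return _methods._mean(a, axis=axis, dtype=dtype,
  ret = um.true_divide(
```

```bash
cat >> h.py <<'E'
def plan(x,y,z,head=None):
    from plant import get_state
    s=get_state();R=rot(s);p=s['tool_pos']
    h=np.degrees(np.arctan2(R[1,2],R[0,2]))
    dp=R.T@(np.array([x,y,z])-p)
    print('t',round(s['clock'],2),'p',p.round(4),'down',R[:,1].round(3),'head',h.round(1),'q1',s['joint_positions'][0].round(2),'q6',s['joint_positions'][5].round(2),'grip',round(s['grip_width'],3),'F',s['ft_force'].round(1))
    print('dp',dp.round(4), 'dist',np.linalg.norm(dp).round(3),end=' ')
    if head is not None:
        r=-(head-h); r=(r+90)%180-90; print('roll',r.round(1),'or',(r-180*np.sign(r)).round(1))
E
python3 -c "
from h import *
plan(.3457,.2698,.10,18.5)"
```

```text
t 0.15 p [0.2394 0.4947 0.2384] down [-0.001 -0.002 -1.   ] head 64.2 q1 1.02 q6 -0.1 grip 1.001 F [ 0.6  0.8 -0.2]
dp [ 0.1937  0.1386 -0.1559] dist 0.285 roll 45.7 or -134.3
```

```bash
python3 -m pendant '{"dp":[[0.06,0.04,-0.05],[0.1,0.08,-0.09],[0.15,0.11,-0.13],[0.194,0.139,-0.156],[0.194,0.139,-0.156],[0.194,0.139,-0.156]],"roll":[10,20,30,40,45.7,45.7]}' 0.07
python3 - <<'E'
from h import *
from plant import *
plan(.3457,.2698,.022,18.5)
im,d=grab_frame('wrist'); cv2.imwrite('pics/w1.png',im)
E
```

```text
clock: 0.9
tool_pos: [0.3457, 0.2679, 0.0984]
eef_rot: [-0.572, 0.574, -0.415, 0.414]
ft_force: [0.5, 0.8, 0.5]
grip_width: 0.816
t 0.9 p [0.3457 0.2679 0.0984] down [-0.004 -0.002 -1.   ] head 18.3 q1 0.53 q6 0.21 grip 0.816 F [0.5 0.8 0.5]
dp [-0.0019  0.0764  0.0009] dist 0.076 roll -0.2 or 179.8
```

View pics/w1.png

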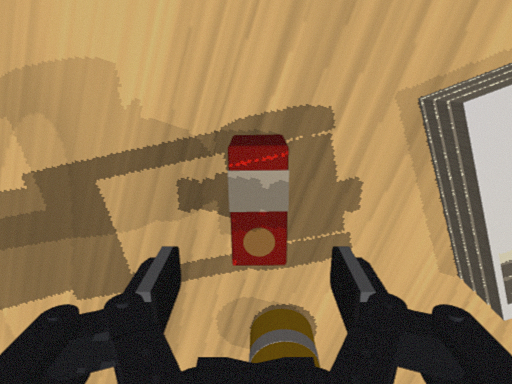

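The wrist view shows the cream carton (258,200) centred and square between the fingers, with the yellow can at (282,340). Descending to grip it.

```bash
python3 -m pendant '{"dp":[[-0.001,0.03,0.001],[-0.002,0.055,0.001],[-0.002,0.076,0.001],[-0.002,0.076,0.001]],"roll":[0,0,0,0]}'
python3 -m pendant '{"dp":[[0,0,0],[0,0,0],[0,0,0],[0,0,0],[0,0,0]],"roll":[0,0,0,0,0]}' 0.025
python3 -m pendant '{"dp":[[0,-0.03,0],[0,-0.08,0],[0,-0.13,0],[0,-0.16,0]],"roll":[0,0,0,0]}'
python3 -c "
from h import *
plan(.654,.0524,.18,104)"
```

```text
clock: 1.45
tool_pos: [0.3453, 0.273, 0.0236]
eef_rot: [-0.574, 0.575, -0.413, 0.412]
ft_force: [0.9, -0.1, 1.1]
grip_width: 0.819
clock: 2.08
tool_pos: [0.3478, 0.2733, 0.0261]
eef_rot: [0.575, -0.572, 0.413, -0.414]
ft_force: [-0.3, 0.9, 6.5]
grip_width: 0.404
clock: 2.58
tool_pos: [0.3472, 0.2726, 0.1872]
eef_rot: [0.575, -0.573, 0.413, -0.414]
ft_force: [0.2, -0.1, -1.1]
grip_width: 0.409
t 2.58 p [0.3472 0.2726 0.1872] down [ 0.003  0.002 -1.   ] head 18.5 q1 0.54 q6 0.21 grip 0.409 F [ 0.2 -0.1 -1.1]
dp [0.306  0.0077 0.2213] dist 0.378 roll -85.5 or 94.5
```

```bash
python3 -m pendant '{"dp":[[0.04,0.0,0.03],[0.08,0.0,0.06],[0.12,0.0,0.09],[0.17,0.0,0.12],[0.22,0.004,0.15],[0.26,0.007,0.19],[0.306,0.007,0.221],[0.306,0.007,0.221]],"roll":[-10,-20,-30,-40,-50,-60,-70,-80]}'
python3 - <<'E'
from h import *
from plant import *
plan(.654,.0524,.10,104)
im,d=grab_frame('wrist'); cv2.imwrite('pics/w2.png',im)
im,d=grab_frame('side'); cv2.imwrite('pics/s2.png',im)
E
```

```text
clock: 3.58
tool_pos: [0.655, 0.0486, 0.1744]
eef_rot: [-0.705, 0.705, 0.052, -0.054]
ft_force: [-0.4, 0.8, -1.0]
grip_width: 0.408
t 3.58 p [0.655  0.0486 0.1744] down [-0.003 -0.001 -1.   ] head 98.5 q1 -0.01 q6 -1.73 grip 0.408 F [-0.4  0.8 -1. ]
dp [-0.0002  0.0744  0.0039] dist 0.075 roll -5.5 or 174.5
```

View pics/w2.png

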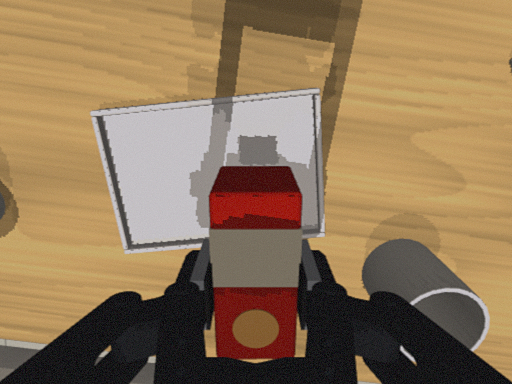

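View pics/s2.png

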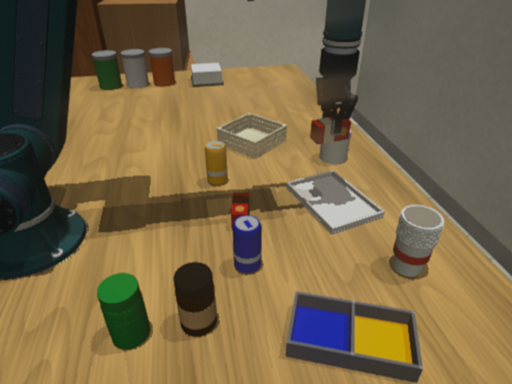

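Carton is held level over the tray's + slot (tray corners (95,112), (320,92), (322,235), (130,250) in the wrist view). Lowering.

```bash
python3 -m pendant '{"dp":[[0,0.05,0.002],[0,0.09,0.003],[0,0.12,0.004],[0,0.136,0.004],[0,0.138,0.004],[0,0.138,0.004]],"roll":[-5.5,-5.5,-5.5,-5.5,-5.5,-5.5]}'
python3 -c "
from h import *
plan(.654,.0524,.030,104)"
```

```text
clock: 4.42
tool_pos: [0.6535, 0.0562, 0.041]
eef_rot: [-0.702, 0.702, 0.087, -0.085]
ft_force: [-0.1, 0.8, 0.1]
grip_width: 0.409
t 4.42 p [0.6535 0.0562 0.041 ] down [ 0.003  0.    -1.   ] head 103.9 q1 -0.0 q6 -1.81 grip 0.409 F [-0.1  0.8  0.1]
dp [-0.0005  0.011  -0.0038] dist 0.012 roll -0.1 or 179.9
```

```bash
python3 -m pendant '{"dp":[[0,0.003,-0.001],[0,0.007,-0.002],[0,0.007,-0.002]],"roll":[0,0,0]}'
python3 -m pendant '{"dp":[[0,0.002,0],[0,0.002,0]],"roll":[0,0]}'
```

```text
clock: 4.8
tool_pos: [0.6529, 0.054, 0.0321]
eef_rot: [0.702, -0.702, -0.086, 0.086]
ft_force: [0.2, 0.3, 0.3]
grip_width: 0.413
clock: 5.05
tool_pos: [0.6533, 0.0541, 0.0312]
eef_rot: [-0.702, 0.702, 0.086, -0.086]
ft_force: [-1.2, -0.8, 3.4]
grip_width: 0.411
```

```bash
python3 -m pendant '{"dp":[[0,0.001,0],[0,0.001,0]],"roll":[0,0]}'
python3 -m pendant '{"dp":[[0,0,0],[0,0,0],[0,0,0],[0,0,0]],"roll":[0,0,0,0]}' 0.055
python3 -m pendant '{"dp":[[0,-0.03,0],[0,-0.08,0],[0,-0.12,0],[0,-0.15,0]],"roll":[0,0,0,0]}'
python3 - <<'E'
from h import *
from plant import *
plan(.4372,-.0127,.10,-12.5)
im,d=grab_frame('wrist'); cv2.imwrite('pics/w3.png',im)
E
```

```text
clock: 5.3
tool_pos: [0.6534, 0.0541, 0.0312]
eef_rot: [-0.702, 0.702, 0.086, -0.086]
ft_force: [-3.7, -0.3, 7.7]
grip_width: 0.409
clock: 5.8
tool_pos: [0.653, 0.0542, 0.0289]
eef_rot: [0.702, -0.702, -0.086, 0.086]
ft_force: [-0.0, 0.0, -0.8]
grip_width: 0.643
clock: 6.3
tool_pos: [0.6536, 0.0541, 0.1819]
eef_rot: [-0.702, 0.702, 0.087, -0.085]
ft_force: [0.4, -0.2, -0.3]
grip_width: 0.643
t 6.3 p [0.6536 0.0541 0.1819] down [ 0.003  0.    -1.   ] head 104.0 q1 -0.0 q6 -1.82 grip 0.643 F [ 0.4 -0.2 -0.3]
dp [-0.2264  0.0813 -0.0126] dist 0.241 roll -63.5 or 116.5
```

View pics/w3.png

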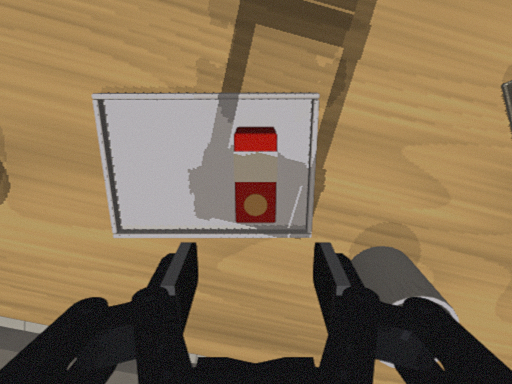

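Cream carton lies flat in the right half of the tray at (255,175), aligned with the walls. On to the brown carton.

```bash
python3 -m pendant '{"dp":[[-0.03,0,0],[-0.06,0,0],[-0.09,0,0],[-0.12,0,0],[-0.15,0.01,-0.005],[-0.18,0.02,-0.01],[-0.21,0.03,-0.013],[-0.226,0.04,-0.013]],"roll":[10.5,21,31.5,42,52.5,63,73.5,84]}' 0.07
python3 -m pendant '{"dp":[[0,0,0],[0,0,0],[0,0.02,0],[0,0.03,0]],"roll":[10.5,21,31.5,32.5]}'
python3 - <<'E'
from h import *
from plant import *
plan(.4372,-.0127,.024,-12.5)
im,d=grab_frame('wrist'); cv2.imwrite('pics/w4.png',im)
E
```

```text
clock: 7.35
tool_pos: [0.4354, -0.0133, 0.1383]
eef_rot: [-0.578, 0.578, -0.408, 0.407]
ft_force: [-0.5, 0.6, -0.4]
grip_width: 0.821
clock: 7.85
tool_pos: [0.436, -0.0129, 0.1078]
eef_rot: [0.442, -0.443, 0.552, -0.551]
ft_force: [0.1, 0.2, -0.6]
grip_width: 0.821
t 7.85 p [ 0.436  -0.0129  0.1078] down [-0.002  0.    -1.   ] head -12.5 q1 -0.16 q6 0.06 grip 0.821 F [ 0.1  0.2 -0.6]
dp [-0.0004  0.0838  0.0013] dist 0.084 roll 0.0 or -180.0
```

View pics/w4.png

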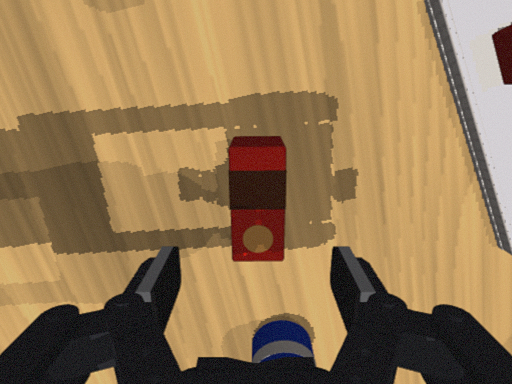

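Brown carton (258,200) is centred and square between the fingers.

```bash
python3 -m pendant '{"dp":[[0,0.03,0.001],[0,0.06,0.001],[0,0.083,0.001],[0,0.083,0.001]],"roll":[0,0,0,0]}'
python3 -m pendant '{"dp":[[0,0,0],[0,0,0],[0,0,0],[0,0,0],[0,0,0]],"roll":[0,0,0,0,0]}' 0.025
python3 -m pendant '{"dp":[[0,-0.03,0],[0,-0.08,0],[0,-0.13,0],[0,-0.16,0]],"roll":[0,0,0,0]}'
python3 -c "
from h import *
plan(.675,-.031,.18,-76)"
```

```text
clock: 8.4
tool_pos: [0.4361, -0.0129, 0.0245]
eef_rot: [0.442, -0.444, 0.552, -0.55]
ft_force: [0.1, -0.1, -0.2]
grip_width: 0.822
clock: 9.02
tool_pos: [0.4393, -0.0135, 0.028]
eef_rot: [-0.443, 0.442, -0.551, 0.552]
ft_force: [1.0, -0.7, 5.9]
grip_width: 0.412
clock: 9.52
tool_pos: [0.4385, -0.0133, 0.189]
eef_rot: [-0.443, 0.442, -0.551, 0.552]
ft_force: [0.6, 0.9, -1.7]
grip_width: 0.41
t 9.53 p [ 0.4385 -0.0133  0.189 ] down [ 0.003 -0.001 -1.   ] head -12.5 q1 -0.16 q6 0.06 grip 0.41 F [ 0.6  0.9 -1.7]
dp [-0.034   0.0099  0.2347] dist 0.237 roll 63.5 or -116.5
```

```bash
python3 -m pendant '{"dp":[[-0.004,0,0.03],[-0.01,0,0.07],[-0.015,0,0.11],[-0.02,0,0.15],[-0.03,0,0.19],[-0.034,0.005,0.235],[-0.034,0.01,0.235],[-0.034,0.01,0.235]],"roll":[10,20,30,40,50,60,63.5,63.5]}'
python3 - <<'E'
from h import *
from plant import *
plan(.675,-.031,.039,-76)
im,d=grab_frame('wrist'); cv2.imwrite('pics/w5.png',im)
E
```

```text
clock: 10.52
tool_pos: [0.6742, -0.031, 0.1739]
eef_rot: [0.085, -0.088, 0.702, -0.701]
ft_force: [-0.7, -0.5, -0.8]
grip_width: 0.409
t 10.53 p [ 0.6742 -0.031   0.1739] down [-0.004  0.001 -1.   ] head -76.0 q1 -0.13 q6 1.2 grip 0.409 F [-0.7 -0.5 -0.8]
dp [-0.0013  0.1349  0.0004] dist 0.135 roll 0.0 or -180.0
```

View pics/w5.png

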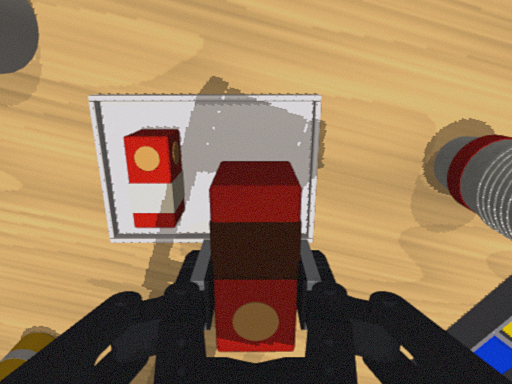

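Brown carton (255,270) is held level over the empty half of the tray; the cream one sits at (155,180), well clear.

```bash
python3 -m pendant '{"dp":[[0,0.04,0],[0,0.08,0],[0,0.11,0],[0,0.13,0],[-0.001,0.137,0],[-0.001,0.137,0]],"roll":[0,0,0,0,0,0]}'
python3 -m pendant '{"dp":[[0,0.002,0],[0,0.002,0]],"roll":[0,0]}'
```

```text
clock: 11.32
tool_pos: [0.676, -0.0308, 0.0401]
eef_rot: [-0.086, 0.086, -0.702, 0.702]
ft_force: [0.3, 0.3, -0.4]
grip_width: 0.41
clock: 11.58
tool_pos: [0.6763, -0.0309, 0.0385]
eef_rot: [-0.087, 0.085, -0.702, 0.702]
ft_force: [-0.0, -0.1, -1.1]
grip_width: 0.41
```

```bash
python3 -m pendant '{"dp":[[0,0.002,0],[0,0.004,0],[0,0.004,0]],"roll":[0,0,0]}'
python3 -m pendant '{"dp":[[0,0.001,0],[0,0.0015,0]],"roll":[0,0]}'
```

```text
clock: 11.95
tool_pos: [0.6756, -0.0308, 0.0332]
eef_rot: [0.086, -0.086, 0.702, -0.702]
ft_force: [0.2, 0.7, -0.9]
grip_width: 0.41
clock: 12.2
tool_pos: [0.6756, -0.0308, 0.0331]
eef_rot: [-0.086, 0.086, -0.702, 0.702]
ft_force: [-4.6, 0.9, 7.3]
grip_width: 0.413
```

```bash
python3 -m pendant '{"dp":[[0,0,0],[0,0,0],[0,0,0],[0,0,0]],"roll":[0,0,0,0]}' 0.055
python3 -m pendant '{"dp":[[0,-0.03,0],[0,-0.08,0],[0,-0.12,0],[0,-0.15,0]],"roll":[0,0,0,0]}'
python3 - <<'E'
from h import *
from plant import *
plan(.4265,-.1575,.20,66)
im,d=grab_frame('wrist'); cv2.imwrite('pics/w6.png',im)
E
```

```text
clock: 12.7
tool_pos: [0.6756, -0.0308, 0.0316]
eef_rot: [0.086, -0.086, 0.702, -0.702]
ft_force: [-0.1, -0.1, -0.5]
grip_width: 0.643
clock: 13.2
tool_pos: [0.6762, -0.0309, 0.1846]
eef_rot: [-0.087, 0.085, -0.702, 0.702]
ft_force: [0.6, 0.4, -0.2]
grip_width: 0.645
t 13.2 p [ 0.6762 -0.0309  0.1846] down [ 0.003 -0.    -1.   ] head -76.0 q1 -0.13 q6 1.2 grip 0.645 F [ 0.6  0.4 -0.2]
dp [ 0.2729 -0.0162  0.0626] dist 0.28 roll 38.0 or -142.0
```

View pics/w6.png

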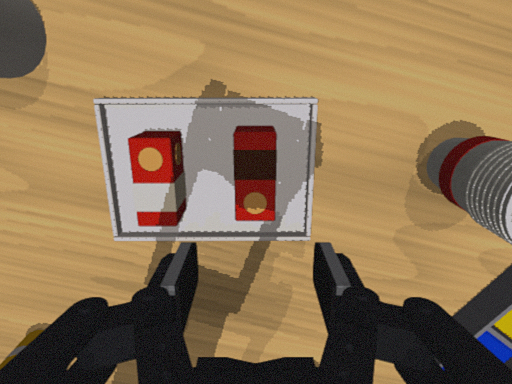

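Both cartons lie parallel in the tray, brown at (255,172) and cream at (155,178). Next is the blue can.

```bash
python3 -m pendant '{"dp":[[0.055,0,0.013],[0.11,0,0.026],[0.165,0,0.04],[0.22,0,0.05],[0.273,-0.006,0.063],[0.273,-0.006,0.063]],"roll":[10,20,30,38,38,38]}' 0.085
python3 - <<'E'
from h import *
from plant import *
plan(.4265,-.1575,.060,66)
im,d=grab_frame('wrist'); cv2.imwrite('pics/w7.png',im)
E
```

```text
clock: 14.0
tool_pos: [0.4236, -0.159, 0.1877]
eef_rot: [0.148, -0.149, -0.691, 0.692]
ft_force: [1.3, 0.7, 0.3]
grip_width: 0.992
t 14.0 p [ 0.4236 -0.159   0.1877] down [ 0.    -0.001 -1.   ] head -114.3 q1 -0.48 q6 1.51 grip 0.992 F [1.3 0.7 0.3]
dp [-0.0019  0.1277 -0.0026] dist 0.128 roll -0.3 or 179.7
```

View pics/w7.png

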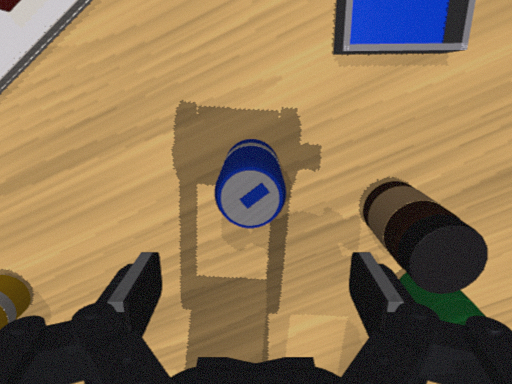

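Blue can (250,195) sits between the fingers, and the jar (430,240) is off to the right and clear.

```bash
python3 -m pendant '{"dp":[[-0.001,0.03,-0.002],[-0.002,0.07,-0.003],[-0.002,0.105,-0.003],[-0.002,0.128,-0.003],[-0.002,0.128,-0.003]],"roll":[0,0,0,0,0]}'
python3 -m pendant '{"dp":[[0,0,0],[0,0,0],[0,0,0],[0,0,0],[0,0,0]],"roll":[0,0,0,0,0]}' 0.042
python3 -m pendant '{"dp":[[0,-0.03,0],[0,-0.07,0],[0,-0.11,0],[0,-0.11,0]],"roll":[0,0,0,0]}'
python3 -c "
from h import *
plan(.516,-.330,.18,66)"
```

```text
clock: 14.68
tool_pos: [0.4281, -0.1543, 0.0571]
eef_rot: [-0.149, 0.145, 0.692, -0.691]
ft_force: [0.0, 0.2, 0.8]
grip_width: 0.999
clock: 15.3
tool_pos: [0.4302, -0.1566, 0.0616]
eef_rot: [0.146, -0.149, -0.691, 0.692]
ft_force: [-0.4, -0.4, 5.5]
grip_width: 0.606
clock: 15.8
tool_pos: [0.4306, -0.1567, 0.1729]
eef_rot: [0.145, -0.15, -0.691, 0.692]
ft_force: [-0.6, 0.1, -2.6]
grip_width: 0.604
t 15.8 p [ 0.4306 -0.1567  0.1729] down [ 0.006 -0.003 -1.   ] head -114.0 q1 -0.47 q6 1.52 grip 0.604 F [-0.6  0.1 -2.6]
dp [-0.1486 -0.006   0.1235] dist 0.193 roll -0.0 or 180.0
```

```bash
python3 -m pendant '{"dp":[[-0.04,0,0.03],[-0.08,0,0.065],[-0.12,0,0.1],[-0.149,0,0.124],[-0.149,0,0.124],[-0.149,0,0.124]],"roll":[0,0,0,0,0,0]}'
python3 - <<'E'
from h import *
from plant import *
plan(.516,-.330,.0766,66)
im,d=grab_frame('wrist'); cv2.imwrite('pics/w8.png',im)
im,d=grab_frame('side'); cv2.imwrite('pics/s8.png',im)
E
```

```text
clock: 16.55
tool_pos: [0.5135, -0.3288, 0.1672]
eef_rot: [-0.149, 0.146, 0.693, -0.691]
ft_force: [-0.6, -0.1, -2.4]
grip_width: 0.606
t 16.55 p [ 0.5135 -0.3288  0.1672] down [-0.004  0.004 -1.   ] head -114.0 q1 -0.66 q6 1.33 grip 0.606 F [-0.6 -0.1 -2.4]
dp [-0.0032  0.0905  0.0002] dist 0.091 roll -0.0 or 180.0
```

View pics/w8.png

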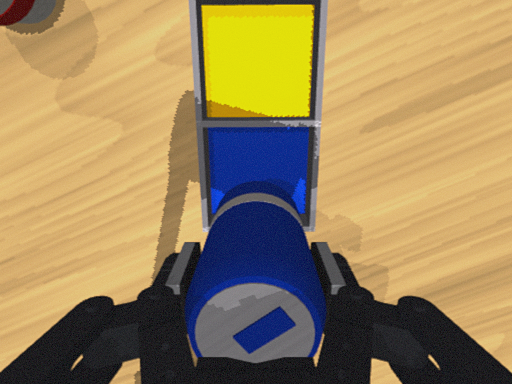

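View pics/s8.png

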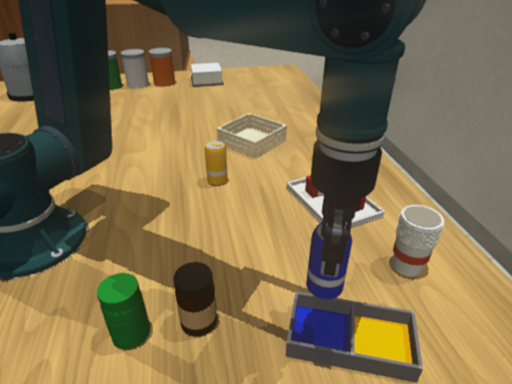

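The blue can is upright and aligned with the blue bay: bay centre line at about column 258 in the wrist view, can axis at 258. Lowering.

```bash
python3 -m pendant '{"dp":[[-0.002,0.03,0],[-0.003,0.06,0],[-0.003,0.08,0],[-0.003,0.091,0],[-0.003,0.091,0]],"roll":[0,0,0,0,0]}'
python3 -m pendant '{"dp":[[0,0.003,0],[0,0.005,0],[0,0.005,0]],"roll":[0,0,0]}'
```

```text
clock: 17.27
tool_pos: [0.5168, -0.3302, 0.0782]
eef_rot: [-0.147, 0.146, 0.692, -0.691]
ft_force: [0.1, 0.3, -2.5]
grip_width: 0.604
clock: 17.65
tool_pos: [0.5174, -0.3312, 0.0742]
eef_rot: [0.147, -0.147, -0.692, 0.692]
ft_force: [0.1, -0.2, -2.1]
grip_width: 0.606
```

```bash
python3 -m pendant '{"dp":[[0,0.002,0],[0,0.002,0]],"roll":[0,0]}'
```

```text
clock: 17.9
tool_pos: [0.5172, -0.331, 0.0716]
eef_rot: [-0.147, 0.147, 0.692, -0.692]
ft_force: [-0.9, -0.1, -1.6]
grip_width: 0.603
```

```bash
python3 -m pendant '{"dp":[[0,0.001,0],[0,0.003,0],[0,0.003,0]],"roll":[0,0,0]}'
python3 -m pendant '{"dp":[[0,0.001,0],[0,0.0015,0]],"roll":[0,0]}'
```

```text
clock: 18.27
tool_pos: [0.5171, -0.3309, 0.0684]
eef_rot: [-0.147, 0.147, 0.692, -0.691]
ft_force: [0.5, -0.1, -3.6]
grip_width: 0.605
clock: 18.52
tool_pos: [0.5173, -0.3311, 0.0672]
eef_rot: [-0.147, 0.147, 0.692, -0.692]
ft_force: [-0.3, 0.3, -2.0]
grip_width: 0.604
```

```bash
python3 -m pendant '{"dp":[[0,0.001,0],[0,0.0015,0]],"roll":[0,0]}'
python3 -m pendant '{"dp":[[0,0.001,0],[0,0.001,0]],"roll":[0,0]}'
```

```text
clock: 18.77
tool_pos: [0.5175, -0.3312, 0.0667]
eef_rot: [0.147, -0.147, -0.692, 0.692]
ft_force: [-1.9, 1.3, 2.7]
grip_width: 0.609
clock: 19.02
tool_pos: [0.5176, -0.3313, 0.0666]
eef_rot: [0.147, -0.148, -0.691, 0.692]
ft_force: [-1.6, 2.2, 5.5]
grip_width: 0.608
```

```bash
python3 -m pendant '{"dp":[[0,0,0],[0,0,0],[0,0,0],[0,0,0]],"roll":[0,0,0,0]}' 0.08
python3 -m pendant '{"dp":[[0,-0.03,0],[0,-0.08,0],[0,-0.13,0],[0,-0.13,0]],"roll":[0,0,0,0]}'
python3 - <<'E'
from h import *
from plant import *
plan(.4037,.1533,.20,66)
im,d=grab_frame('wrist'); cv2.imwrite('pics/w9.png',im)
E
```

```text
clock: 19.52
tool_pos: [0.5173, -0.331, 0.0645]
eef_rot: [-0.147, 0.147, 0.692, -0.692]
ft_force: [0.5, 0.1, 0.1]
grip_width: 0.937
clock: 20.02
tool_pos: [0.5196, -0.3328, 0.2015]
eef_rot: [0.143, -0.151, -0.69, 0.693]
ft_force: [0.4, 0.7, 0.4]
grip_width: 0.938
t 20.02 p [ 0.5196 -0.3328  0.2015] down [ 0.01  -0.007 -1.   ] head -114.0 q1 -0.66 q6 1.33 grip 0.938 F [0.4 0.7 0.4]
dp [ 0.3037 -0.0032 -0.3968] dist 0.5 roll -0.0 or 180.0
```

View pics/w9.png

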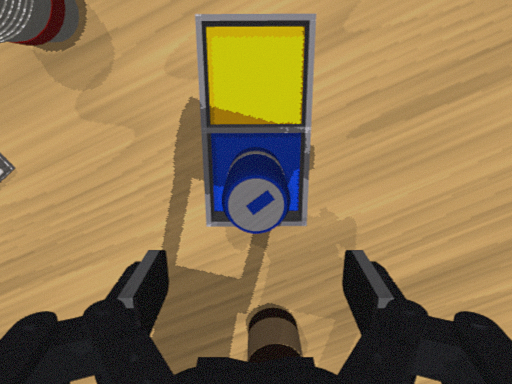

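Blue can stands inside the blue bay at (257,195). Moving to the yellow can.

```bash
python3 -m pendant '{"dp":[[0.035,0,-0.045],[0.07,0,-0.09],[0.105,0,-0.135],[0.14,0,-0.18],[0.175,0,-0.225],[0.21,0,-0.27],[0.245,0,-0.32],[0.28,0,-0.365]],"roll":[-5,-10,-15,-20,-25,-30,-30,-30]}' 0.085
python3 -c "
from h import *
plan(.4037,.1533,.19,-84)"
```

```text
clock: 21.08
tool_pos: [0.4085, 0.118, 0.1928]
eef_rot: [-0.036, 0.038, -0.706, 0.706]
ft_force: [1.0, 0.9, 0.9]
grip_width: 0.996
t 21.07 p [0.4085 0.118  0.1928] down [-0.003 -0.    -1.   ] head -84.0 q1 0.15 q6 1.61 grip 0.996 F [1.  0.9 0.9]
dp [ 0.0011  0.0028 -0.0356] dist 0.036 roll -0.0 or 180.0
```

```bash
python3 -m pendant '{"dp":[[0.001,0,-0.03],[0.001,0,-0.036],[0.001,0,-0.036]],"roll":[0,0,0]}'
python3 - <<'E'
from h import *
from plant import *
plan(.4037,.1533,.060,-84)
im,d=grab_frame('wrist'); cv2.imwrite('pics/w10.png',im)
E
```

```text
clock: 21.45
tool_pos: [0.405, 0.1516, 0.1936]
eef_rot: [-0.036, 0.038, -0.706, 0.706]
ft_force: [-0.5, -0.2, 0.7]
grip_width: 0.998
t 21.45 p [0.405  0.1516 0.1936] down [-0.002 -0.001 -1.   ] head -84.0 q1 0.23 q6 1.69 grip 0.998 F [-0.5 -0.2  0.7]
dp [ 0.0008  0.1336 -0.0019] dist 0.134 roll -0.0 or 180.0
```

View pics/w10.png

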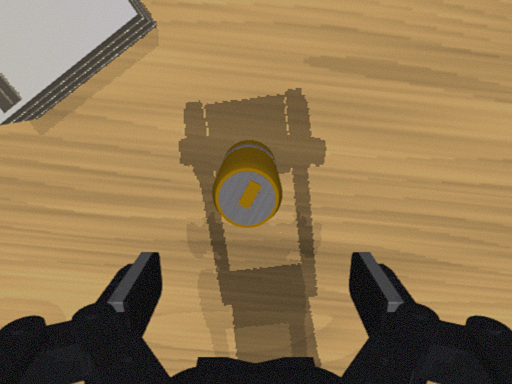

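Yellow can (248,195) is between the fingers, and the basket at upper left is clear.

```bash
python3 -m pendant '{"dp":[[0.001,0.03,-0.002],[0.001,0.07,-0.003],[0.001,0.11,-0.003],[0.001,0.134,-0.003],[0.001,0.134,-0.003]],"roll":[0,0,0,0,0]}'
python3 -m pendant '{"dp":[[0,0,0],[0,0,0],[0,0,0],[0,0,0],[0,0,0]],"roll":[0,0,0,0,0]}' 0.042
python3 -m pendant '{"dp":[[0,-0.03,0],[0,-0.08,0],[0,-0.13,0],[0,-0.17,0]],"roll":[0,0,0,0]}'
python3 -c "
from h import *
plan(.600,-.368,.23,66)"
```

```text
clock: 22.12
tool_pos: [0.4025, 0.1532, 0.0585]
eef_rot: [-0.034, 0.038, -0.706, 0.707]
ft_force: [-0.5, -0.4, -0.3]
grip_width: 0.994
clock: 22.75
tool_pos: [0.4056, 0.1553, 0.0629]
eef_rot: [0.038, -0.035, 0.706, -0.706]
ft_force: [-0.3, -0.1, 6.0]
grip_width: 0.609
clock: 23.25
tool_pos: [0.4042, 0.1549, 0.2329]
eef_rot: [0.038, -0.036, 0.706, -0.706]
ft_force: [0.3, 0.4, -1.4]
grip_width: 0.606
t 23.25 p [0.4042 0.1549 0.2329] down [ 0.002  0.    -1.   ] head -84.0 q1 0.23 q6 1.7 grip 0.606 F [ 0.3  0.4 -1.4]
dp [-0.1403  0.0032  0.5404] dist 0.558 roll 30.0 or -150.0
```

```bash
python3 -m pendant '{"dp":[[-0.012,0,0.05],[-0.026,0,0.1],[-0.042,0,0.16],[-0.057,0,0.22],[-0.073,0,0.28],[-0.088,0,0.34],[-0.104,0,0.4],[-0.119,0,0.46]],"roll":[5,10,15,20,25,30,30,30]}'
python3 -c "
from h import *
plan(.600,-.368,.18,66)"
```

```text
clock: 24.25
tool_pos: [0.5707, -0.292, 0.2302]
eef_rot: [-0.147, 0.147, 0.692, -0.691]
ft_force: [0.2, 0.2, -1.1]
grip_width: 0.609
t 24.25 p [ 0.5707 -0.292   0.2302] down [-0.001  0.001 -1.   ] head -114.0 q1 -0.56 q6 1.43 grip 0.609 F [ 0.2  0.2 -1.1]
dp [-0.0578  0.0501  0.0575] dist 0.096 roll -0.0 or 180.0
```

```bash
python3 -m pendant '{"dp":[[-0.03,0,0.03],[-0.058,0,0.058],[-0.058,0.02,0.058],[-0.058,0.05,0.058],[-0.058,0.05,0.058]],"roll":[0,0,0,0,0]}'
python3 - <<'E'
from h import *
from plant import *
plan(.600,-.368,.0779,66)
im,d=grab_frame('wrist'); cv2.imwrite('pics/w11.png',im)
E
```

```text
clock: 24.88
tool_pos: [0.598, -0.3658, 0.1759]
eef_rot: [-0.15, 0.144, 0.693, -0.69]
ft_force: [-0.2, 1.2, -1.4]
grip_width: 0.606
t 24.88 p [ 0.598  -0.3658  0.1759] down [-0.007  0.005 -1.   ] head -114.0 q1 -0.63 q6 1.36 grip 0.606 F [-0.2  1.2 -1.4]
dp [-0.0036  0.0979  0.0014] dist 0.098 roll -0.0 or 180.0
```

View pics/w11.png

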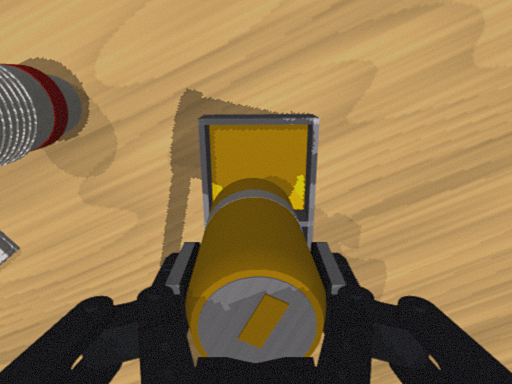

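Yellow can is centred on the yellow bay (bay centre column 260). Lowering.

```bash
python3 -m pendant '{"dp":[[-0.001,0.03,0],[-0.002,0.06,0.001],[-0.002,0.085,0.001],[-0.002,0.1,0.001],[-0.002,0.1,0.001]],"roll":[0,0,0,0,0]}'
python3 -m pendant '{"dp":[[0,0.003,0],[0,0.006,0],[0,0.006,0]],"roll":[0,0,0]}'
```

```text
clock: 25.55
tool_pos: [0.6009, -0.3682, 0.0804]
eef_rot: [-0.148, 0.147, 0.692, -0.691]
ft_force: [0.1, 0.0, -0.7]
grip_width: 0.604
clock: 25.92
tool_pos: [0.6012, -0.3686, 0.0752]
eef_rot: [0.147, -0.147, -0.692, 0.692]
ft_force: [-0.1, 0.9, -1.2]
grip_width: 0.609
```

```bash
python3 -m pendant '{"dp":[[0,0.003,0],[0,0.005,0],[0,0.005,0]],"roll":[0,0,0]}'
python3 -m pendant '{"dp":[[0,0.001,0],[0,0.002,0],[0,0.002,0]],"roll":[0,0,0]}'
python3 -m pendant '{"dp":[[0,0.001,0],[0,0.001,0]],"roll":[0,0]}'
```

```text
clock: 26.3
tool_pos: [0.6009, -0.3684, 0.0693]
eef_rot: [-0.147, 0.147, 0.692, -0.691]
ft_force: [0.2, -0.8, -1.0]
grip_width: 0.606
clock: 26.68
tool_pos: [0.6012, -0.3686, 0.0681]
eef_rot: [0.147, -0.147, -0.692, 0.692]
ft_force: [-0.4, 1.1, -0.8]
grip_width: 0.607
clock: 26.92
tool_pos: [0.6014, -0.3687, 0.068]
eef_rot: [0.147, -0.148, -0.691, 0.692]
ft_force: [-1.3, 1.4, 3.3]
grip_width: 0.61
```

```bash
python3 -m pendant '{"dp":[[0,0.001,0],[0,0.001,0]],"roll":[0,0]}'
python3 -m pendant '{"dp":[[0,0,0],[0,0,0],[0,0,0],[0,0,0]],"roll":[0,0,0,0]}' 0.08
python3 -m pendant '{"dp":[[0,-0.03,0],[0,-0.08,0],[0,-0.13,0],[0,-0.13,0]],"roll":[0,0,0,0]}'
python3 - <<'E'
from h import *
from plant import *
plan(.3253,-.2707,.20,-60)
im,d=grab_frame('wrist'); cv2.imwrite('pics/w12.png',im)
E
```

```text
clock: 27.18
tool_pos: [0.6016, -0.3687, 0.068]
eef_rot: [0.146, -0.148, -0.691, 0.692]
ft_force: [-1.4, 2.1, 7.5]
grip_width: 0.607
clock: 27.68
tool_pos: [0.601, -0.3685, 0.0653]
eef_rot: [-0.147, 0.147, 0.692, -0.692]
ft_force: [-0.6, 0.5, -0.2]
grip_width: 0.939
clock: 28.18
tool_pos: [0.6033, -0.3701, 0.2035]
eef_rot: [0.143, -0.151, -0.69, 0.693]
ft_force: [1.1, -0.3, -0.4]
grip_width: 0.937
t 28.18 p [ 0.6033 -0.3701  0.2035] down [ 0.011 -0.008 -1.   ] head -114.0 q1 -0.63 q6 1.36 grip 0.937 F [ 1.1 -0.3 -0.4]
dp [ 2.944e-01 -2.000e-04  2.240e-02] dist 0.295 roll -54.0 or 126.0
```

View pics/w12.png

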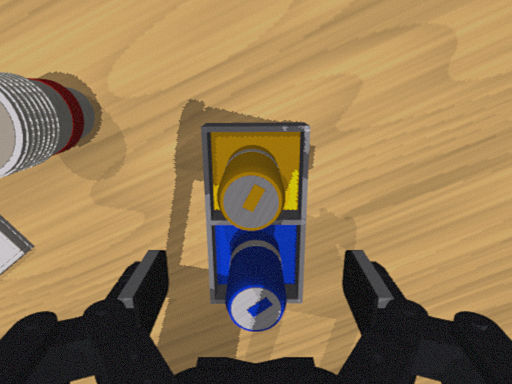

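Both cans stand in their matching bays, yellow at (253,190) and blue at (257,285). Now the brown jar.

```bash
python3 -m pendant '{"dp":[[0.06,0,0.005],[0.12,0,0.01],[0.18,0,0.014],[0.24,0,0.018],[0.294,0,0.022],[0.294,0,0.022],[0.294,0,0.022]],"roll":[-5,-10,-15,-20,-24,-24,-24]}' 0.0854
python3 - <<'E'
from h import *
from plant import *
plan(.3253,-.2707,.058,-90)
im,d=grab_frame('wrist'); cv2.imwrite('pics/w13.png',im)
E
```

```text
clock: 29.1
tool_pos: [0.3236, -0.2688, 0.195]
eef_rot: [-0.0, 0.0, 0.707, -0.707]
ft_force: [0.4, 0.3, 0.5]
grip_width: 1.0
t 29.1 p [ 0.3236 -0.2688  0.195 ] down [-0.     0.001 -1.   ] head -90.1 q1 -0.83 q6 0.74 grip 1.0 F [0.4 0.3 0.5]
dp [-0.0017  0.137   0.002 ] dist 0.137 roll -0.1 or 179.9
```

View pics/w13.png

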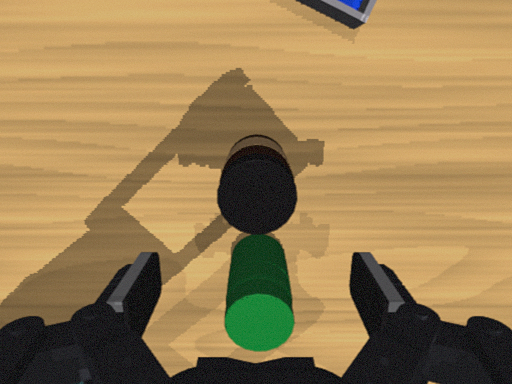

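The brown jar (257,195) is centred between the fingers. The green one (259,310) is behind it, off the jaw line.

```bash
python3 -m pendant '{"dp":[[-0.001,0.03,0.001],[-0.002,0.07,0.002],[-0.002,0.105,0.002],[-0.002,0.13,0.002],[-0.002,0.137,0.002],[-0.002,0.137,0.002]],"roll":[0,0,0,0,0,0]}'
python3 -m pendant '{"dp":[[0,0,0],[0,0,0],[0,0,0],[0,0,0],[0,0,0]],"roll":[0,0,0,0,0]}' 0.048
python3 -m pendant '{"dp":[[0,-0.03,0],[0,-0.08,0],[0,-0.13,0],[0,-0.17,0]],"roll":[0,0,0,0]}'
python3 -c "
from h import *
plan(.536,.3574,.22,-50.6)"
```

```text
clock: 29.9
tool_pos: [0.3262, -0.2711, 0.0587]
eef_rot: [-0.0, -0.0, 0.707, -0.707]
ft_force: [1.0, -0.0, 0.4]
grip_width: 1.001
clock: 30.52
tool_pos: [0.3266, -0.2714, 0.0607]
eef_rot: [-0.001, -0.001, -0.707, 0.708]
ft_force: [-0.5, 2.8, 6.5]
grip_width: 0.687
clock: 31.02
tool_pos: [0.3256, -0.2712, 0.231]
eef_rot: [-0.0, -0.001, -0.706, 0.708]
ft_force: [-0.2, -0.4, -1.4]
grip_width: 0.683
t 31.02 p [ 0.3256 -0.2712  0.231 ] down [ 0.001 -0.002 -1.   ] head -90.0 q1 -0.83 q6 0.74 grip 0.683 F [-0.2 -0.4 -1.4]
dp [-0.2099  0.0101 -0.6287] dist 0.663 roll -39.4 or 140.6
```

```bash
python3 -m pendant '{"dp":[[-0.013,0,-0.04],[-0.03,0,-0.09],[-0.05,0,-0.15],[-0.07,0,-0.205],[-0.088,0,-0.26],[-0.107,0,-0.315],[-0.125,0,-0.37],[-0.143,0,-0.425]],"roll":[-5,-10,-15,-20,-25,-30,-35,-39.4]}'
python3 -c "
from h import *
plan(.536,.3574,.20,-50.6)"
```

```text
clock: 32.02
tool_pos: [0.4691, 0.1558, 0.2287]
eef_rot: [-0.239, 0.239, -0.665, 0.666]
ft_force: [1.0, -0.7, -1.6]
grip_width: 0.688
t 32.02 p [0.4691 0.1558 0.2287] down [ 0.001 -0.001 -1.   ] head -50.5 q1 0.21 q6 1.09 grip 0.688 F [ 1.  -0.7 -1.6]
dp [-0.18    0.0287 -0.113 ] dist 0.214 roll 0.1 or -179.9
```

```bash
python3 -m pendant '{"dp":[[-0.045,0,-0.028],[-0.09,0,-0.056],[-0.135,0.01,-0.085],[-0.18,0.03,-0.113],[-0.18,0.04,-0.113],[-0.18,0.04,-0.113]],"roll":[0,0,0,0,0,0]}'
python3 - <<'E'
from h import *
from plant import *
plan(.536,.3574,.075,-50.6)
im,d=grab_frame('wrist'); cv2.imwrite('pics/w14.png',im)
im,d=grab_frame('side'); cv2.imwrite('pics/s14.png',im)
E
```

```text
clock: 32.78
tool_pos: [0.5355, 0.3547, 0.1867]
eef_rot: [-0.237, 0.24, -0.665, 0.666]
ft_force: [-0.1, 0.2, -2.0]
grip_width: 0.684
t 32.77 p [0.5355 0.3547 0.1867] down [-0.003 -0.003 -1.   ] head -50.6 q1 0.5 q6 1.38 grip 0.684 F [-0.1  0.2 -2. ]
dp [-0.0026  0.1117 -0.0017] dist 0.112 roll -0.0 or 180.0
```

View pics/w14.png

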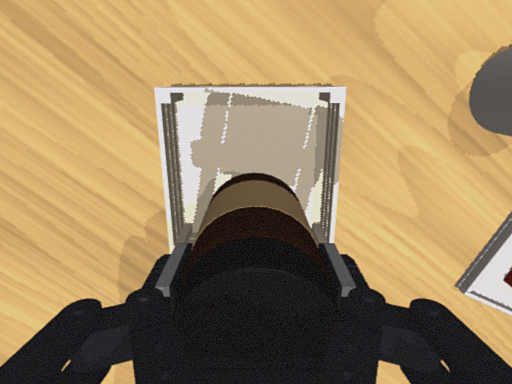

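View pics/s14.png

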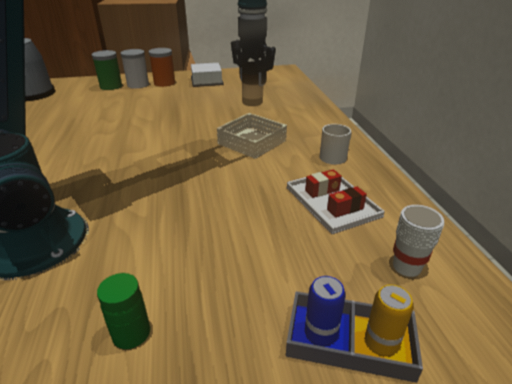

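The jar is upright, centred over the basket (basket centre line at about column 252, jar at 256). The side view shows the cartons and cans where they should be.

```bash
python3 -m pendant '{"dp":[[-0.001,0.03,0],[-0.002,0.06,-0.001],[-0.003,0.09,-0.002],[-0.003,0.11,-0.002],[-0.003,0.112,-0.002],[-0.003,0.112,-0.002]],"roll":[0,0,0,0,0,0]}'
python3 -m pendant '{"dp":[[0,0.003,0],[0,0.006,0],[0,0.006,0]],"roll":[0,0,0]}'
```

```text
clock: 33.62
tool_pos: [0.5382, 0.359, 0.0785]
eef_rot: [0.239, -0.237, 0.666, -0.666]
ft_force: [0.3, 0.4, -1.9]
grip_width: 0.685
clock: 34.0
tool_pos: [0.5373, 0.359, 0.0707]
eef_rot: [-0.238, 0.238, -0.666, 0.666]
ft_force: [0.1, -0.0, -2.0]
grip_width: 0.685
```

```bash
python3 -m pendant '{"dp":[[0,0.002,0],[0,0.003,0],[0,0.003,0]],"roll":[0,0,0]}'
python3 -m pendant '{"dp":[[0,0.001,0],[0,0.002,0],[0,0.002,0]],"roll":[0,0,0]}'
python3 -m pendant '{"dp":[[0,0.001,0],[0,0.001,0]],"roll":[0,0]}'
```

```text
clock: 34.38
tool_pos: [0.5373, 0.3589, 0.0676]
eef_rot: [-0.238, 0.238, -0.666, 0.666]
ft_force: [-0.7, 0.5, -1.4]
grip_width: 0.685
clock: 34.75
tool_pos: [0.5373, 0.3589, 0.0657]
eef_rot: [-0.238, 0.238, -0.666, 0.666]
ft_force: [-0.1, 0.9, -1.9]
grip_width: 0.684
clock: 35.0
tool_pos: [0.5374, 0.359, 0.0649]
eef_rot: [0.238, -0.238, 0.666, -0.666]
ft_force: [-0.7, -0.4, -1.5]
grip_width: 0.681
```

```bash
python3 -m pendant '{"dp":[[0,0.001,0],[0,0.001,0]],"roll":[0,0]}'
python3 -m pendant '{"dp":[[0,0.001,0],[0,0.001,0]],"roll":[0,0]}'
```

```text
clock: 35.25
tool_pos: [0.5374, 0.3591, 0.0648]
eef_rot: [0.238, -0.238, 0.666, -0.666]
ft_force: [-2.0, -1.4, 3.0]
grip_width: 0.684
clock: 35.5
tool_pos: [0.5375, 0.3591, 0.0648]
eef_rot: [0.239, -0.238, 0.666, -0.666]
ft_force: [-2.2, -1.3, 7.1]
grip_width: 0.684
```

```bash
python3 -m pendant '{"dp":[[0,0,0],[0,0,0],[0,0,0],[0,0,0]],"roll":[0,0,0,0]}' 0.082
python3 -m pendant '{"dp":[[0,-0.03,0],[0,-0.08,0],[0,-0.13,0],[0,-0.17,0],[0,-0.17,0]],"roll":[0,0,0,0,0]}'
python3 - <<'E'
from h import *
from plant import *
print(get_state()['tool_pos'])
im,d=grab_frame('wrist'); cv2.imwrite('pics/w15.png',im)
im,d=grab_frame('top'); cv2.imwrite('pics/t15.png',im[40:330,60:460].repeat(2,0).repeat(2,1)[:600,:800])
im,d=grab_frame('side'); cv2.imwrite('pics/s15.png',im)
E
```

```text
clock: 36.0
tool_pos: [0.5373, 0.359, 0.0625]
eef_rot: [0.238, -0.238, 0.666, -0.666]
ft_force: [-0.1, -1.1, -0.7]
grip_width: 0.96
clock: 36.62
tool_pos: [0.5391, 0.36, 0.2385]
eef_rot: [0.242, -0.235, 0.666, -0.665]
ft_force: [-0.2, 0.4, 0.2]
grip_width: 0.96
[0.53911779 0.35995991 0.2385497 ]
```

View pics/t15.png

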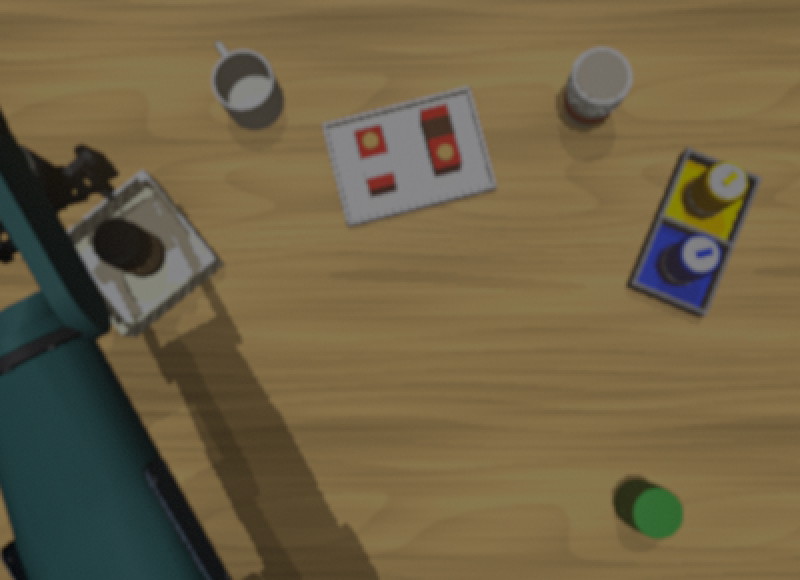

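View pics/w15.png

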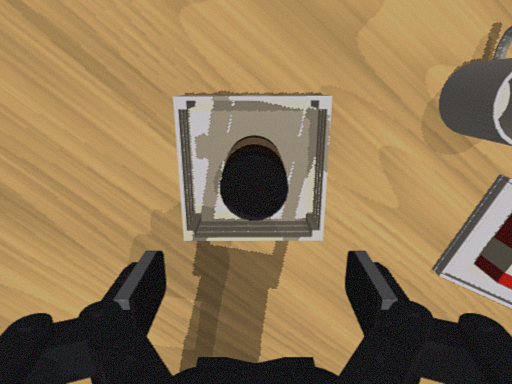

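View pics/s15.png

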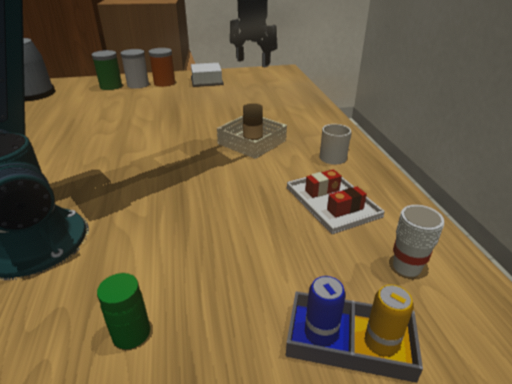

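The jar stands in the basket (255,180 in the wrist view). In the top view the cartons are in the tray (380,160 and 440,140) and the cans are in their bays. The mug and cups haven't moved, and the gripper is clear of everything. Handing in.

```bash
python3 -c "
from plant import *
print(sign_off(), get_state()['clock'])"
```

```text
the job is handed in; nothing more can be done
the job is handed in; nothing more can be done
```

The delivery is put away, and I handed the job in at about 37 s on the robot's clock, against the 138 s limit.

In the order asked, I did the following:
1. **Cartons:** laid the cream and then the brown carton flat, side by side in the white tray.
2. **Cans:** stood the blue can and then the yellow can upright in the bays with their own colours.
3. **Jar:** stood the brown coffee jar upright in the cream basket.

I lowered each item until it touched down (about 5–8 N in the readings) before letting go.

The last top, side and wrist pictures show all five items where they belong. The mug, the cups and the green decoy are where they started, and the open gripper is about 0.17 m above the jar's release height, touching nothing. I judged the bystanders by eye and did not re-measure them.

The measured tool position was sometimes a few mm off what I commanded. When the jaws closed, the tool also rose 2–4 mm as the pads swung forward. Neither affected a placement, and no check failed.

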